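# Cap the nut chopper and hold its run button at half travel

### The job

Get the walnuts chopping: put the loose lid on the chopper's bowl and press it down until its flange is fully home on the rim. Only then press the sprung run button down until its top is level with the steel collar round it, never down to its stop, and keep it held there with the gripper: finish while still holding it. Leave the pastry cutter and the matchbox where they are.

Things in the scene. Friction and masses are not known exactly. Their poses are not given: they have to be found in the camera images.
- chopper: electric nut chopper, fixed on the table: white base 214 mm long (x) x 108 mm wide (y), open steel bowl with two walnuts in it at its +x end, white motor block with a grey round push button in a steel collar at its -x end. Origin: centre of the underside, on the table; z up, its x axis runs from the button to the bowl
- bowl_rim (a point): centre of the bowl's mouth at rim height, 84 mm above the table. Bowl 98 mm outside, 90 mm inside diameter. In it a black rubber seal ring (71 mm inner diameter) lies 8 mm below the rim; it stays where it is under the lid's weight and slides down 6 mm, and stays down, against about 8 N of friction
- lid: loose round lid, lying on the table right way up, about 120 g. Origin: centre of its underside, z up. A grey plug 84 mm in diameter and 14 mm deep (lower edge chamfered 4 mm), above it a white flange 100 mm in diameter and 5 mm thick, above that an upright white knob 26 mm in diameter and 32 mm tall (grip it by this). Set loosely on the bowl the plug rests on the seal, the flange 6 mm above the rim; fully home the flange lies on the rim and the origin is 14 mm below the rim
- knob_top (a point): centre of the top of the lid's knob, 51 mm above the lid's origin
- run_button (a joint): travel of the run button in m, straight down: 0 is up, 0.012 is its top level with the collar, 0.024 is its bottom stop. A spring returns it: 4 N at the start of travel, 8.4 N when level, 12.6 N at the stop
- button_top (a point): centre of the flat top of the grey run button, 44 mm in diameter; with the button up it is 82 mm above the table, 12 mm above the collar. Moves with the button
- collar_top (a point): point on the button's axis at the height of the collar's top, 70 mm above the table; fixed to the chopper, 115 mm from the bowl's axis. Collar 51 mm inside, 64 mm outside diameter
- round_cutter: bystander: plain round tinplate pastry cutter with an arched handle, 66 mm diameter, 41 mm tall, standing on the table; origin at the centre of its underside
- matchbox: bystander: matchbox lying flat, 36 x 52 mm, 14 mm tall; origin at the centre of its underside
Not all that is in view belongs to the job. What is shaped like the chopper but turquoise is not meant.

How it is judged:
By the outcome, as a careful person would: the job done as asked, in the order asked, and still so for the second after the job is handed in, while the arm keeps its last pose, push and grip.
It also fails if it takes over 51 s, if anything falls off the work surface, if the arm or the gripper's body presses on something with over 40 N, if the wrist force passes 120 N, or if a joint passes its speed limit or range.

### The arm

A 7-joint arm with a two-finger parallel gripper is mounted at the origin on a cart in front of the work surface, level with it; the furniture and walls round the work are solid. World frame = base frame: x ahead of the robot, y to its left, z up, the work surface at z = 0. Lengths are in m, angles in degrees, forces in N, time in s.
With the tool pointing down it reaches from about 0.4 to 0.925 m from the base axis. Payload 5.6 kg.
Tool frame: the origin (TCP) lies midway between the tips of the shut fingers; the grasp point (between the pads) lies 19 mm behind it; z points along the fingers, y is the line along which they close (so a half turn about z gives the same grasp; the last joint's range is limited). The gripper opens to 85 mm and grips with 20 to 120 N. Pads are 22 mm wide; open, the fingers measure 114 mm over their backs; the gripper's body (76 mm by 85 mm) begins 54 mm behind the grasp point. The pads swing forward as they close: fully open they stand 13 mm farther back than shut.
Start: joints at [-73.109, 26.786, -0.665, 91.828, 0.344, 61.387, -3.226], TCP at [0.215, 0.613, 0.231] pointing down, gripper open.
Joint ranges: [-144.91, 144.91], [-17.63, 115.5], [-89.93, 88.59], [15.96, 139.68], [-74.01, 254.01], [8.47, 105.57], [-167.45, 167.45]. Speed limits (degrees/s): [147.25, 147.25, 180, 180, 180, 180, 180].

### API

Orientations are given as a 3x3 rotation matrix whose columns are the frame's x, y, z axes.
In Python, from workcell import arm gives the robot as it stands.
- The arm moves only by the tool play_rows, never from a script. Its argument "steps" is a list of rows, each a list of 2 entries, a list of its own where there are three numbers: the shift along the world's x, y, z in m, then the turn, a rotation vector about the world's x, y, z in rad. In form: [[[x, y, z], [wx, wy, wz]], ...]. A call has 1 to 10 rows; each row shifts and turns the commanded pose from where the row before left it; what a row does not reach is not made up. A row lasts 1/12 s, in which the tool goes at most 41.7 mm and 7.16 degrees, less where a joint would pass 70% of its speed; a pose out of reach is approached as far as the arm can. A call with a gripper value outside its range is refused whole. "fingers" is the finger opening in m, from 0 to 0.0854, set as the call begins (left out, the last holds). The fingers move at their own pace and stop on an object; "newtons" is the grip in N (left out, the last holds). Time passes only in rows, so rows that do not move let the fingers close. It gives the time, the measured TCP pose, the force, the opening and the grip force at its end, in the units of the state.
- arm.state(): the state, without advancing time (a new reading comes with each control period).
- arm.grab_frame(name): name is "scene" or "top"; returns a dict with "frame" (420x560x3 uint8, red, green, blue), "fx", "fy", "cx", "cy" (pixels), "k1" (the pictures are not rectified: a ray, as slopes to the right and down, at radius r is drawn at 1 + k1 r^2 times it, then the intrinsics apply), "view" (4x4, takes a point from world to camera coordinates). Camera axes: x right, y down, z forward; pixel columns grow to the right and rows downward; lengths in m; the calibration is good to about 2 mm. A picture is of the moment at which its call begins. There is no depth.
- arm.hand_in(): hands the job in; it is judged then, once.
The state is a dict: "time_s": time; "joint_pos": joint angles; "dq": joint speeds; "tau": joint torques, N m; "position": TCP position; "tool_rot": TCP orientation; "contact_force": force on the tool from outside, world axes, zero at the start; "ft_torque": the same for the moment, N m; "gripper_width": finger opening in m; "gripper_force": force on a finger pad.
Only numpy, scipy, OpenCV 4.12 (cv2) and the standard library are available. Lean on these libraries where they do the work, as an engineer would, in place of code of your own. Each camera call takes 0.05 s, during which the arm holds its last target. There are 200 camera calls.

## Working session

There is one attempt and no reset: what is moved stays moved. The work goes in short steps, Python scripts to look and compute and a tool call to move; the robot and the scene stay as the last step left them, time stands still between calls to the robot, and variables do not carry over. Pictures are saved under pics/ and viewed, at most 10 in all, crops included, and the job is handed in when it is done.

Besides the shell and the picture viewer there is one more tool, called by a JSON object that holds its "method" and its "body", one argument or row to a line. play_rows: Moves the arm, as the interface text tells. Its arguments: {"type":"object","properties":{"steps":{"type":"array"},"fingers":{"type":"number"},"newtons":{"type":"number"}},"required":["steps"]}

```bash
mkdir -p pics; cat > h.py <<'E'
import numpy as np, cv2
from workcell import arm
def grab(n,fn=None):
    g=arm.grab_frame(n)
    if fn: cv2.imwrite('pics/'+fn,cv2.cvtColor(g['frame'],cv2.COLOR_RGB2BGR))
    return g
def cast(g,u,v,z):
    a=np.array([(u-g['cx'])/g['fx'],(v-g['cy'])/g['fy']]);s=a.copy()
    for _ in range(20): s=a/(1+g['k1']*(s@s))
    V=np.array(g['view']);R=V[:3,:3];c=-R.T@V[:3,3];d=R.T@np.array([*s,1])
    return c+d*(z-c[2])/d[2]
def proj(g,p):
    V=np.array(g['view']);q=V[:3,:3]@np.array(p)+V[:3,3];s=q[:2]/q[2];s=s*(1+g['k1']*(s@s))
    return s*[g['fx'],g['fy']]+[g['cx'],g['cy']]
E
python3 - <<'E'
from h import *
for n in('top','scene'):
    g=grab(n,n+'0.png');V=np.array(g['view']);print(n,g['fx'],g['k1'],-V[:3,:3].T@V[:3,3])
s=arm.state();print(s['position'],s['tool_rot'],s['contact_force'])
E
```

```text
top 451.27878259843095 -0.1472841668682647 [0.25688706 0.14592023 1.23242342]
scene 482.6797994284938 -0.1686600898269167 [-0.26772567 -1.03532819  0.72505759]
[0.21530309 0.61276467 0.23042008] [[-9.43448229e-01  3.31519581e-01 -4.54520251e-04]
 [ 3.31519882e-01  9.43446964e-01 -1.54707883e-03]
 [-8.40711750e-05 -1.61027128e-03 -9.99998700e-01]] [ 0.0866715  -0.04528248  0.67705408]
```

View pics/top0.png

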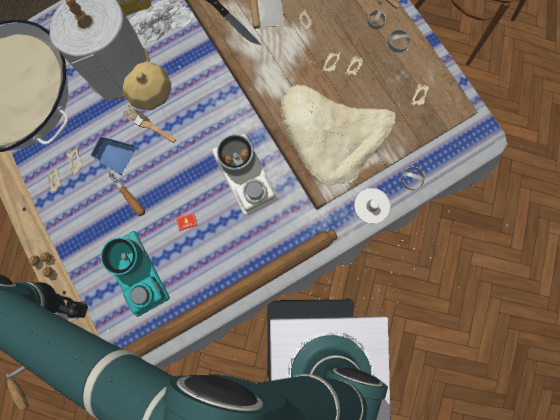

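View pics/scene0.png

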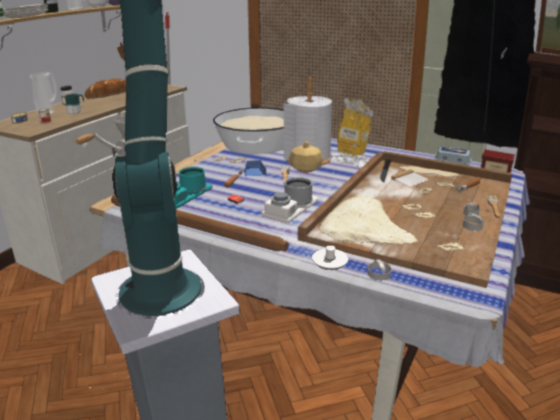

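```bash
cat > m.py <<'E'
from h import *
g=grab('top');f=g['frame'];hsv=cv2.cvtColor(f,cv2.COLOR_RGB2HSV)
def blobs(m,x0,x1,y0,y1):
    k=np.zeros(m.shape,np.uint8);k[y0:y1,x0:x1]=m[y0:y1,x0:x1]*255
    cs,_=cv2.findContours(k,cv2.RETR_EXTERNAL,cv2.CHAIN_APPROX_NONE)
    return sorted(cs,key=cv2.contourArea)[::-1]
S=hsv[...,1];V=hsv[...,2]
c=blobs((S<30)&(V>190),345,395,180,230)[0]
P=np.array([cast(g,*p[0],.019)[:2] for p in c]);print('lid',cv2.minEnclosingCircle(P.astype(np.float32)),P.mean(0),cv2.contourArea(c))
E
python3 m.py; python3 - <<'E'
from h import *
a=cv2.imread('pics/top0.png')
A=cv2.resize(a[120:225,195:300],(400,400),interpolation=cv2.INTER_CUBIC)
B=cv2.resize(a[160:240,345:425],(400,400),interpolation=cv2.INTER_CUBIC)
b=cv2.imread('pics/scene0.png')
C=cv2.resize(b[170:230,255:330],(400,320),interpolation=cv2.INTER_CUBIC)
cv2.imwrite('pics/crop0.png',np.hstack([A,B]))
E
```

```text
lid ((0.4539124667644501, -0.12336677312850952), 0.05007905885577202) [ 0.45348932 -0.12345307] 927.0
```

View pics/crop0.png

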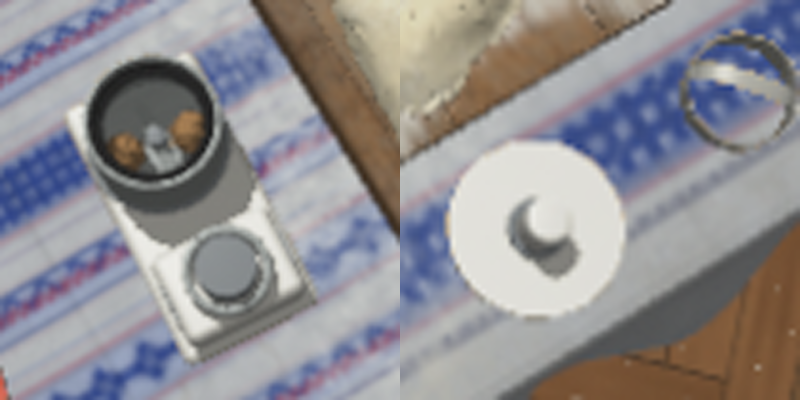

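```bash
python3 - <<'E'
from h import *
g=grab('top')
s=400/105
P=lambda u,v,z:cast(g,195+(u+.5)/s-.5,120+(v+.5)/s-.5,z)[:2]
b=P(154,122,.084);t=P(226,264,.082);print('bowl',b,'btn',t,np.linalg.norm(b-t),np.degrees(np.arctan2(*(b-t)[::-1])))
print('bowl width',np.linalg.norm(P(87,122,.084)-P(222,122,.084)),np.linalg.norm(P(154,55,.084)-P(154,190,.084)),'btn w',np.linalg.norm(P(189,264,.082)-P(263,264,.082)))
print('base corners',[P(*c,.0) for c in((195,362),(315,302),(66,115))])
print('knob',cast(g,345+150/5-.4,160+220/5-.4,.051))
print('cutter',cast(g,345+(740-400)/5-.4,160+92/5-.4,.03))
# rim via mask: dark interior
gs=grab('scene')
for n,p in(('bowl',[*b,.084]),('btn',[*t,.082]),('knob',[.4535,-.1234,.051])): print(n,proj(gs,p),proj(g,p))
a=cv2.cvtColor(gs['frame'],cv2.COLOR_RGB2BGR)
A=cv2.resize(a[170:230,255:330],(500,400),interpolation=cv2.INTER_CUBIC)
B=cv2.resize(a[235:275,305:355],(300,240),interpolation=cv2.INTER_CUBIC)
o=np.zeros((400,800,3),np.uint8);o[:,:500]=A;o[:240,500:]=B
cv2.imwrite('pics/crop1.png',o)
E
```

```text
bowl [0.591539   0.24538419] btn [0.49080621 0.19617003] 0.11211212183551802 26.038350660063767
bowl width 0.09374928462365445 0.09710698871231357 btn w 0.05054674031283466
base corners [array([0.43541158, 0.2227368 ]), array([0.4783022 , 0.13511588]), array([0.62266396, 0.31844491])]
knob [ 0.4527815  -0.12448734  0.051     ]
cutter [ 0.52662859 -0.24019737  0.03      ]
bowl [297.43158702 181.28195245] [235.05625 151.65625]
btn [280.14050532 193.04045445] [253.95625 188.93125]
knob [329.491021   245.88537013] [374.1864109  203.34078459]
```

View pics/crop1.png

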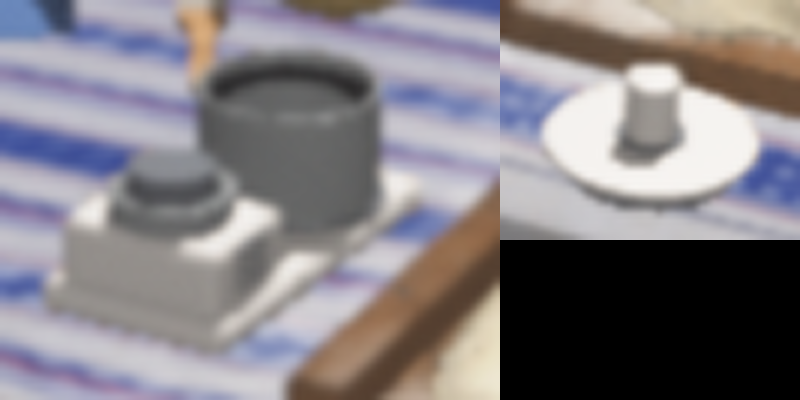

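The top view shows the white chopper's bowl at (235,152) and its button at (254,189). The lid is at (372,205) with its knob at (374,204), the cutter is at (413,178) and the matchbox is at (186,222). The sizes and the 115 mm bowl-to-button spacing agree with this to about 3 mm, and the scene view agrees to about 1 px. I'll move over the lid.

{"method": "play_rows", "body": {
  "steps": [
    [[0.0245,-0.0313,-0.003],[0,0,0]],
    [[0.0245,-0.0313,-0.003],[0,0,0]],
    [[0.0245,-0.0313,-0.003],[0,0,0]],
    [[0.0245,-0.0313,-0.003],[0,0,0]],
    [[0.0245,-0.0313,-0.003],[0,0,0]],
    [[0.0245,-0.0313,-0.003],[0,0,0]],
    [[0.0245,-0.0313,-0.003],[0,0,0]],
    [[0.0245,-0.0313,-0.003],[0,0,0]],
    [[0.0245,-0.0313,-0.003],[0,0,0]],
    [[0.0245,-0.0313,-0.003],[0,0,0]]
  ],
  "fingers": 0.055,
  "newtons": 40
}}

```text
time_s: 1.08
position: [0.4614, 0.2986, 0.2014]
tool_rot: [[-0.944, 0.331, 0.0], [0.331, 0.944, 0.0], [-0.0, 0.0, -1.0]]
contact_force: [0.9, -0.0, -0.6]
gripper_width: 0.0549
gripper_force: 0.0
```

{"method": "play_rows", "body": {
  "steps": [
    [[0,-0.041,-0.004],[0,0,0]],
    [[0,-0.041,-0.004],[0,0,0]],
    [[0,-0.041,-0.004],[0,0,0]],
    [[0,-0.041,-0.004],[0,0,0]],
    [[0,-0.041,-0.004],[0,0,0]],
    [[0,-0.041,-0.004],[0,0,0]],
    [[0,-0.041,-0.004],[0,0,0]],
    [[0,-0.041,-0.004],[0,0,0]],
    [[0,-0.041,-0.004],[0,0,0]],
    [[0,-0.041,-0.004],[0,0,0]]
  ]
}}

```text
time_s: 1.92
position: [0.4602, -0.1116, 0.1614]
tool_rot: [[-0.944, 0.331, 0.001], [0.331, 0.944, 0.0], [-0.001, 0.0, -1.0]]
contact_force: [0.2, -0.5, 0.7]
gripper_width: 0.0549
gripper_force: 0.0
```

{"method": "play_rows", "body": {
  "steps": [
    [[0,0,0],[0,0,0]],
    [[0,0,0],[0,0,0]]
  ]
}}

```text
time_s: 2.08
position: [0.46, -0.1123, 0.1612]
tool_rot: [[-0.941, 0.337, -0.0], [0.337, 0.941, -0.001], [0.0, -0.001, -1.0]]
contact_force: [-0.1, 0.3, 0.4]
gripper_width: 0.055
gripper_force: 0.0
```

{"method": "play_rows", "body": {
  "steps": [
    [[-0.0067,-0.0115,-0.03],[0,0,0]],
    [[0,0,-0.03],[0,0,0]],
    [[0,0,-0.03],[0,0,0]],
    [[0,0,-0.025],[0,0,0]],
    [[0,0,-0.015],[0,0,0]],
    [[0,0,-0.006],[0,0,0]],
    [[0,0,0],[0,0,0]],
    [[0,0,0],[0,0,0]]
  ]
}}

```text
time_s: 2.75
position: [0.4543, -0.1205, 0.0257]
tool_rot: [[-0.944, 0.33, 0.0], [0.33, 0.944, 0.0], [-0.0, 0.0, -1.0]]
contact_force: [0.7, -0.3, 0.6]
gripper_width: 0.0551
gripper_force: 0.0
```

```bash
python3 - <<'E'
from h import *
a=cv2.cvtColor(grab('scene')['frame'],cv2.COLOR_RGB2BGR)
b=cv2.cvtColor(grab('top')['frame'],cv2.COLOR_RGB2BGR)
A=cv2.resize(a[205:285,290:370],(400,400),interpolation=cv2.INTER_CUBIC)
B=cv2.resize(b[160:240,330:410],(400,400),interpolation=cv2.INTER_CUBIC)
cv2.imwrite('pics/g1.png',np.hstack([A,B]))
E
```

```text
(no output)
```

View pics/g1.png

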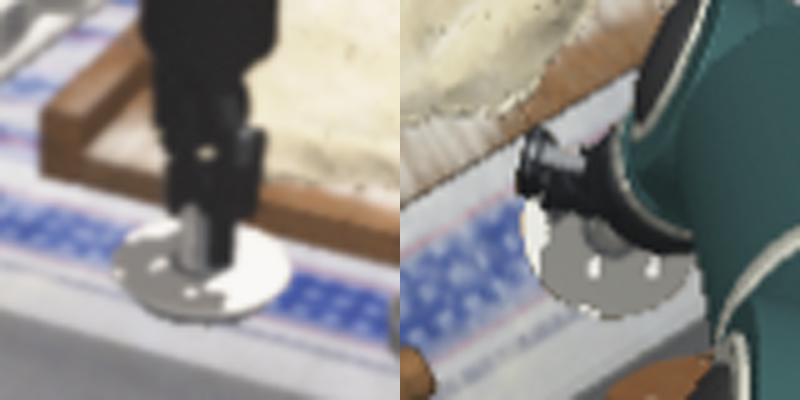

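The scene crop shows the fingers straddling the knob at about (197,235) without touching it. I'll close them.

{"method": "play_rows", "body": {
  "steps": [
    [[0,-0.002,-0.002],[0,0,0]],
    [[0,0,0],[0,0,0]],
    [[0,0,0],[0,0,0]],
    [[0,0,0],[0,0,0]],
    [[0,0,0],[0,0,0]],
    [[0,0,0],[0,0,0]]
  ],
  "fingers": 0.0,
  "newtons": 50
}}

```text
time_s: 3.35
position: [0.4543, -0.1236, 0.0242]
tool_rot: [[-0.943, 0.332, 0.001], [0.332, 0.943, -0.0], [-0.001, 0.0, -1.0]]
contact_force: [-1.4, -0.2, 4.3]
gripper_width: 0.0248
gripper_force: 48.8
```

{"method": "play_rows", "body": {
  "steps": [
    [[0,0,0],[0,0,0]],
    [[0,0,0],[0,0,0]],
    [[0,0,0],[0,0,0]]
  ]
}}

```text
time_s: 3.6
position: [0.4543, -0.1235, 0.0242]
tool_rot: [[-0.943, 0.332, 0.002], [0.332, 0.943, -0.0], [-0.001, 0.0, -1.0]]
contact_force: [-0.9, 0.4, 5.9]
gripper_width: 0.0244
gripper_force: 48.8
```

{"method": "play_rows", "body": {
  "steps": [
    [[0,0,0.012],[0,0,0]],
    [[0,0,0.025],[0,0,0]],
    [[0,0,0.03],[0,0,0]],
    [[0,0,0.03],[0,0,0]],
    [[0,0,0.03],[0,0,0]],
    [[0,0,0.02],[0,0,0]]
  ]
}}

```text
time_s: 4.1
position: [0.4543, -0.1235, 0.173]
tool_rot: [[-0.943, 0.332, 0.003], [0.332, 0.943, -0.0], [-0.003, 0.001, -1.0]]
contact_force: [0.5, 0.3, -2.0]
gripper_width: 0.025
gripper_force: 49.2
```

{"method": "play_rows", "body": {
  "steps": [
    [[0.007,0.018,0],[0,0,0]],
    [[0.01,0.027,0],[0,0,0]],
    [[0.014,0.038,0],[0,0,0]],
    [[0.014,0.038,0],[0,0,0]],
    [[0.014,0.038,0],[0,0,0]],
    [[0.014,0.038,0],[0,0,0]],
    [[0.014,0.038,0],[0,0,0]],
    [[0.014,0.038,0],[0,0,0]],
    [[0.012,0.032,0],[0,0,0]],
    [[0.01,0.027,0],[0,0,0]]
  ]
}}

```text
time_s: 4.93
position: [0.5767, 0.212, 0.1702]
tool_rot: [[-0.944, 0.329, -0.0], [0.329, 0.944, 0.001], [0.0, 0.001, -1.0]]
contact_force: [-0.9, -1.3, -1.0]
gripper_width: 0.0246
gripper_force: 49.3
```

{"method": "play_rows", "body": {
  "steps": [
    [[0.008,0.022,0],[0,0,0]],
    [[0.006,0.015,0],[0,0,0]],
    [[0,0,0],[0,0,0]],
    [[0,0,0],[0,0,0]],
    [[0,0,0],[0,0,0]]
  ]
}}

```text
time_s: 5.35
position: [0.5903, 0.2444, 0.17]
tool_rot: [[-0.943, 0.332, -0.001], [0.332, 0.943, -0.001], [0.0, -0.001, -1.0]]
contact_force: [-1.1, -0.9, -1.7]
gripper_width: 0.0248
gripper_force: 49.3
```

```bash
python3 - <<'E'
from h import *
gs=grab('scene');gt=grab('top')
a=cv2.cvtColor(gs['frame'],cv2.COLOR_RGB2BGR)
b=cv2.cvtColor(gt['frame'],cv2.COLOR_RGB2BGR)
A=cv2.resize(a[120:220,250:350],(400,400),interpolation=cv2.INTER_CUBIC)
B=cv2.resize(b[110:210,190:290],(400,400),interpolation=cv2.INTER_CUBIC)
cv2.imwrite('pics/g2.png',np.hstack([A,B]))
s=arm.state();p=np.array(s['position']);print(p,s['contact_force'],s['gripper_width'])
f=p-[.001,0.0003,.0242-.014]; print('flange under',proj(gs,f),proj(gt,f), 'crop',(proj(gs,f)-[250,120])*4,(proj(gt,f)-[190,110])*4+[400,0])
E
```

```text
[0.5906311  0.24400066 0.17033803] [-0.25873272 -0.33194691 -1.45509339] 0.02449383459150812
flange under [297.45584118 160.7938858 ] [233.09844494 143.79445199] crop [189.82336474 163.1755432 ] [572.39377978 135.17780795]
```

View pics/g2.png

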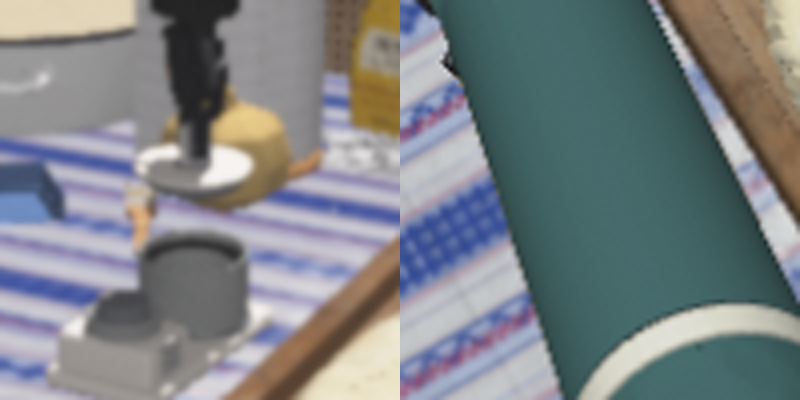

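The lid hangs level, about 1 px right of the bowl's centre in the scene view (195 against 192 in the crop). I'll lower it to just above the rim and compare again.

{"method": "play_rows", "body": {
  "steps": [
    [[0.001,0.001,-0.02],[0,0,0]],
    [[0,0,-0.02],[0,0,0]],
    [[0,0,-0.013],[0,0,0]],
    [[0,0,-0.005],[0,0,0]],
    [[0,0,0],[0,0,0]],
    [[0,0,0],[0,0,0]]
  ]
}}

```text
time_s: 5.95
position: [0.5921, 0.2464, 0.1127]
tool_rot: [[-0.943, 0.332, 0.0], [0.332, 0.943, 0.0], [-0.0, 0.0, -1.0]]
contact_force: [0.2, -0.1, -1.2]
gripper_width: 0.0247
gripper_force: 49.4
```

```bash
python3 - <<'E'
from h import *
gs=grab('scene');f=gs['frame'];hsv=cv2.cvtColor(f,cv2.COLOR_RGB2HSV)
cv2.imwrite('pics/g3.png',cv2.resize(cv2.cvtColor(f[150:220,260:340],cv2.COLOR_RGB2BGR),(800,600),interpolation=cv2.INTER_CUBIC)[:,:])
print(arm.state()['position'],arm.state()['contact_force'])
E
```

```text
[0.59248247 0.24672798 0.11325844] [ 1.14509835  0.08671395 -0.86604169]
```

View pics/g3.png

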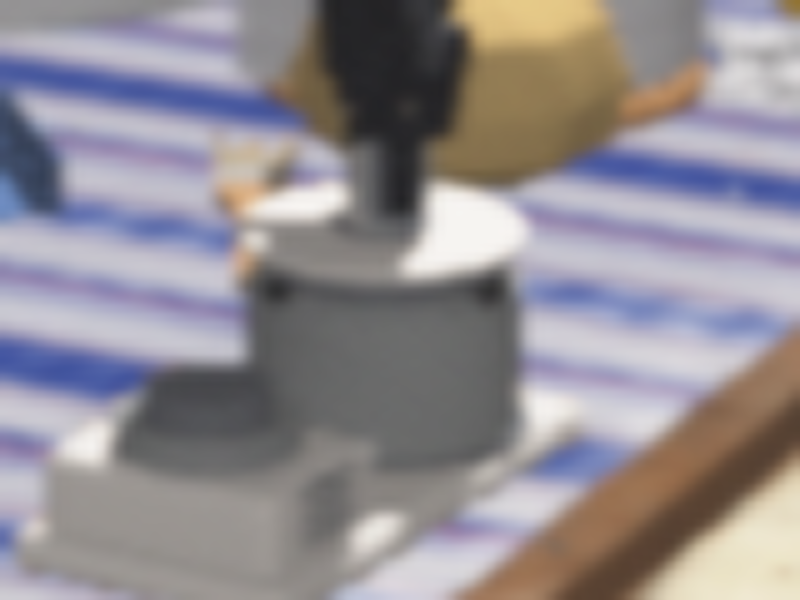

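The lid's edges are at 247 and 527 and the bowl's at 250 and 520, so they are centred across this view. I'll lower it into the mouth while watching the force.

{"method": "play_rows", "body": {
  "steps": [
    [[0,0,-0.004],[0,0,0]],
    [[0,0,-0.004],[0,0,0]],
    [[0,0,-0.003],[0,0,0]],
    [[0,0,0],[0,0,0]],
    [[0,0,0],[0,0,0]]
  ]
}}

```text
time_s: 6.42
position: [0.5916, 0.2467, 0.1011]
tool_rot: [[-0.943, 0.331, -0.0], [0.331, 0.943, -0.0], [0.0, -0.0, -1.0]]
contact_force: [0.1, -0.1, -1.0]
gripper_width: 0.0243
gripper_force: 49.4
```

{"method": "play_rows", "body": {
  "steps": [
    [[0,0,-0.002],[0,0,0]],
    [[0,0,-0.001],[0,0,0]],
    [[0,0,0],[0,0,0]],
    [[0,0,0],[0,0,0]]
  ]
}}

```text
time_s: 6.75
position: [0.5921, 0.2469, 0.0991]
tool_rot: [[-0.943, 0.331, 0.001], [0.331, 0.943, 0.0], [-0.001, 0.001, -1.0]]
contact_force: [-1.6, -0.7, 3.7]
gripper_width: 0.0241
gripper_force: 49.9
```

The lid met the seal at the expected height. I'll press it home.

{"method": "play_rows", "body": {
  "steps": [
    [[0,0,-0.002],[0,0,0]],
    [[0,0,-0.002],[0,0,0]],
    [[0,0,-0.001],[0,0,0]],
    [[0,0,0],[0,0,0]],
    [[0,0,0],[0,0,0]]
  ]
}}

```text
time_s: 7.17
position: [0.592, 0.2469, 0.0942]
tool_rot: [[-0.943, 0.331, 0.001], [0.331, 0.943, 0.001], [-0.0, 0.001, -1.0]]
contact_force: [-2.2, -0.5, 6.8]
gripper_width: 0.0245
gripper_force: 50.3
```

{"method": "play_rows", "body": {
  "steps": [
    [[0,0,-0.001],[0,0,0]],
    [[0,0,-0.001],[0,0,0]],
    [[0,0,0],[0,0,0]],
    [[0,0,0],[0,0,0]]
  ]
}}

```text
time_s: 7.5
position: [0.5921, 0.2469, 0.0941]
tool_rot: [[-0.943, 0.331, 0.001], [0.331, 0.943, 0.001], [-0.0, 0.001, -1.0]]
contact_force: [-7.1, -3.0, 18.9]
gripper_width: 0.0245
gripper_force: 51.3
```

The force rose to 19 N with the travel stopped at the home height. I'll release, go up, and press the knob's top with shut fingers to make sure.

{"method": "play_rows", "body": {
  "steps": [
    [[0,0,0.0015],[0,0,0]],
    [[0,0,0],[0,0,0]],
    [[0,0,0],[0,0,0]],
    [[0,0,0],[0,0,0]],
    [[0,0,0],[0,0,0]]
  ],
  "fingers": 0.06
}}

```text
time_s: 7.92
position: [0.5916, 0.2467, 0.0922]
tool_rot: [[-0.943, 0.331, -0.0], [0.331, 0.943, -0.0], [0.0, -0.001, -1.0]]
contact_force: [-0.8, 0.3, 0.2]
gripper_width: 0.06
gripper_force: 0.0
```

{"method": "play_rows", "body": {
  "steps": [
    [[0,0,0.01],[0,0,0]],
    [[0,0,0.02],[0,0,0]],
    [[0,0,0.02],[0,0,0]],
    [[0,0,0],[0,0,0]]
  ]
}}

```text
time_s: 8.25
position: [0.5944, 0.2477, 0.1474]
tool_rot: [[-0.943, 0.332, 0.007], [0.332, 0.943, 0.003], [-0.005, 0.005, -1.0]]
contact_force: [1.0, -0.1, 1.4]
gripper_width: 0.0602
gripper_force: 0.0
```

{"method": "play_rows", "body": {
  "steps": [
    [[0,0,0],[0,0,0]],
    [[0,0,0],[0,0,0]],
    [[0,0,0],[0,0,0]],
    [[0,0,0],[0,0,0]],
    [[0,0,0],[0,0,0]],
    [[0,0,-0.008],[0,0,0]],
    [[0,0,0],[0,0,0]],
    [[0,0,0],[0,0,0]]
  ],
  "fingers": 0.0
}}

```text
time_s: 8.92
position: [0.5912, 0.2465, 0.1337]
tool_rot: [[-0.943, 0.331, -0.002], [0.331, 0.943, -0.001], [0.001, -0.001, -1.0]]
contact_force: [1.1, 0.0, 1.0]
gripper_width: 0.0001
gripper_force: 0.0
```

{"method": "play_rows", "body": {
  "steps": [
    [[0,0,-0.008],[0,0,0]],
    [[0,0,-0.004],[0,0,0]],
    [[0,0,-0.002],[0,0,0]],
    [[0,0,-0.001],[0,0,0]],
    [[0,0,0],[0,0,0]],
    [[0,0,0],[0,0,0]]
  ]
}}

```text
time_s: 9.42
position: [0.5914, 0.2466, 0.1211]
tool_rot: [[-0.943, 0.332, -0.001], [0.332, 0.943, 0.0], [0.001, -0.0, -1.0]]
contact_force: [-4.7, -1.0, 10.8]
gripper_width: 0.0002
gripper_force: 5.6
```

{"method": "play_rows", "body": {
  "steps": [
    [[0,0,-0.001],[0,0,0]],
    [[0,0,0],[0,0,0]],
    [[0,0,0],[0,0,0]]
  ]
}}

```text
time_s: 9.67
position: [0.5915, 0.2467, 0.1211]
tool_rot: [[-0.943, 0.332, -0.001], [0.332, 0.943, 0.0], [0.001, 0.0, -1.0]]
contact_force: [-6.2, -2.3, 16.4]
gripper_width: -0.0
gripper_force: 8.4
```

The knob's top is at 0.1211, which is the home height, and it holds under 16 N. I'll move over the button.

{"method": "play_rows", "body": {
  "steps": [
    [[0,0,0.015],[0,0,0]],
    [[0,0,0.02],[0,0,0]],
    [[-0.015,-0.0075,0],[0,0,0]],
    [[-0.03,-0.015,0],[0,0,0]],
    [[-0.03,-0.015,0],[0,0,0]],
    [[-0.02,-0.01,0],[0,0,0]],
    [[-0.007,-0.003,0],[0,0,0]],
    [[0,0,-0.03],[0,0,0]],
    [[0,0,-0.02],[0,0,0]],
    [[0,0,0],[0,0,0]]
  ]
}}

```text
time_s: 10.5
position: [0.4879, 0.1957, 0.1007]
tool_rot: [[-0.944, 0.331, -0.005], [0.331, 0.944, -0.003], [0.004, -0.004, -1.0]]
contact_force: [-0.6, 0.2, 0.1]
gripper_width: 0.0002
gripper_force: 0.0
```

{"method": "play_rows", "body": {
  "steps": [
    [[0,0,0],[0,0,0]],
    [[0,0,0],[0,0,0]]
  ]
}}

```text
time_s: 10.67
position: [0.4908, 0.1967, 0.1045]
tool_rot: [[-0.943, 0.332, 0.001], [0.332, 0.943, 0.0], [-0.001, 0.001, -1.0]]
contact_force: [-0.3, 0.2, -0.1]
gripper_width: 0.0
gripper_force: 0.0
```

```bash
python3 - <<'E'
from h import *
gs=grab('scene');f=gs['frame']
cv2.imwrite('pics/g4.png',cv2.resize(cv2.cvtColor(f[150:220,260:340],cv2.COLOR_RGB2BGR),(800,600),interpolation=cv2.INTER_CUBIC)[:,:])
print(arm.state()['position'],arm.state()['contact_force'])
E
```

```text
[0.49100292 0.19672643 0.10480759] [ 0.16848842 -0.33078543 -0.10092545]
```

View pics/g4.png

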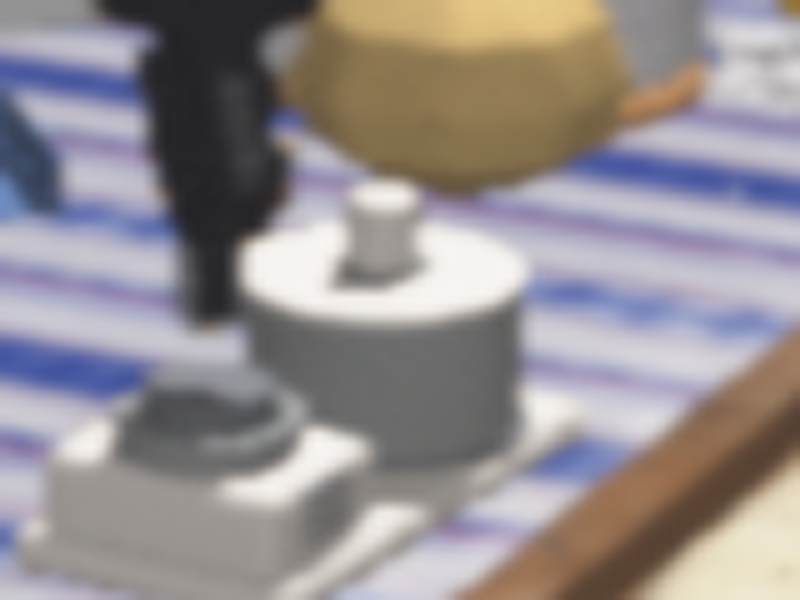

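The lid lies flat on the rim, with no gap at row 320, and the fingertips hang over the button at about (210,320). I'll lower gently onto the button.

{"method": "play_rows", "body": {
  "steps": [
    [[-0.001,0,-0.006],[0,0,0]],
    [[0,0,-0.006],[0,0,0]],
    [[0,0,-0.004],[0,0,0]],
    [[0,0,-0.003],[0,0,0]],
    [[0,0,-0.002],[0,0,0]],
    [[0,0,-0.001],[0,0,0]],
    [[0,0,-0.001],[0,0,0]],
    [[0,0,0],[0,0,0]],
    [[0,0,0],[0,0,0]]
  ]
}}

```text
time_s: 11.47
position: [0.4886, 0.1962, 0.081]
tool_rot: [[-0.943, 0.332, -0.0], [0.332, 0.943, -0.0], [0.0, -0.0, -1.0]]
contact_force: [-1.7, -1.2, 3.5]
gripper_width: 0.0004
gripper_force: 2.1
```

{"method": "play_rows", "body": {
  "steps": [
    [[0,0,-0.001],[0,0,0]],
    [[0,0,-0.001],[0,0,0]],
    [[0,0,-0.001],[0,0,0]],
    [[0,0,-0.001],[0,0,0]],
    [[0,0,-0.001],[0,0,0]],
    [[0,0,0],[0,0,0]],
    [[0,0,0],[0,0,0]]
  ]
}}

```text
time_s: 12.05
position: [0.4886, 0.1962, 0.0758]
tool_rot: [[-0.943, 0.331, -0.0], [0.331, 0.943, -0.0], [0.0, -0.0, -1.0]]
contact_force: [-2.5, -1.7, 7.1]
gripper_width: -0.0
gripper_force: 3.0
```

{"method": "play_rows", "body": {
  "steps": [
    [[0,0,-0.001],[0,0,0]],
    [[0,0,-0.001],[0,0,0]],
    [[0,0,-0.001],[0,0,0]],
    [[0,0,-0.001],[0,0,0]],
    [[0,0,-0.001],[0,0,0]],
    [[0,0,0],[0,0,0]],
    [[0,0,0],[0,0,0]],
    [[0,0,0],[0,0,0]]
  ]
}}

```text
time_s: 12.72
position: [0.4886, 0.1962, 0.071]
tool_rot: [[-0.943, 0.331, -0.0], [0.331, 0.943, -0.0], [0.0, -0.0, -1.0]]
contact_force: [-3.2, -1.1, 7.1]
gripper_width: -0.0001
gripper_force: 3.8
```

```bash
python3 - <<'E'
from h import *
Z=[];F=[]
for i in range(8):
    g=grab('scene');s=arm.state();Z.append(s['position'][2]);F.append(s['contact_force'][2])
print(np.round(Z,4),np.round(F,1),np.mean(Z),np.mean(F))
E
```

```text
[0.071  0.071  0.071  0.071  0.0711 0.071  0.071  0.0711] [6.6 7.8 7.3 7.2 8.  7.5 7.4 7.6] 0.0710437514180426 7.433267209629301
```

{"method": "play_rows", "body": {
  "steps": [
    [[0,0,-0.0005],[0,0,0]],
    [[0,0,-0.0005],[0,0,0]],
    [[0,0,0],[0,0,0]],
    [[0,0,0],[0,0,0]],
    [[0,0,0],[0,0,0]]
  ]
}}

```text
time_s: 13.53
position: [0.4887, 0.1962, 0.0701]
tool_rot: [[-0.943, 0.332, -0.0], [0.332, 0.943, 0.0], [0.0, -0.0, -1.0]]
contact_force: [-2.8, -2.3, 8.4]
gripper_width: 0.0002
gripper_force: 4.0
```

```bash
python3 - <<'E'
from h import *
Z=[];F=[]
for i in range(8):
    g=grab('scene');s=arm.state();Z.append(s['position'][2]);F.append(s['contact_force'][2])
print(np.mean(Z),np.mean(F))
cv2.imwrite('pics/g5.png',cv2.resize(cv2.cvtColor(g['frame'][150:220,260:340],cv2.COLOR_RGB2BGR),(800,600),interpolation=cv2.INTER_CUBIC))
E
```

```text
0.07007052623081571 7.608200836902684
```

View pics/g5.png

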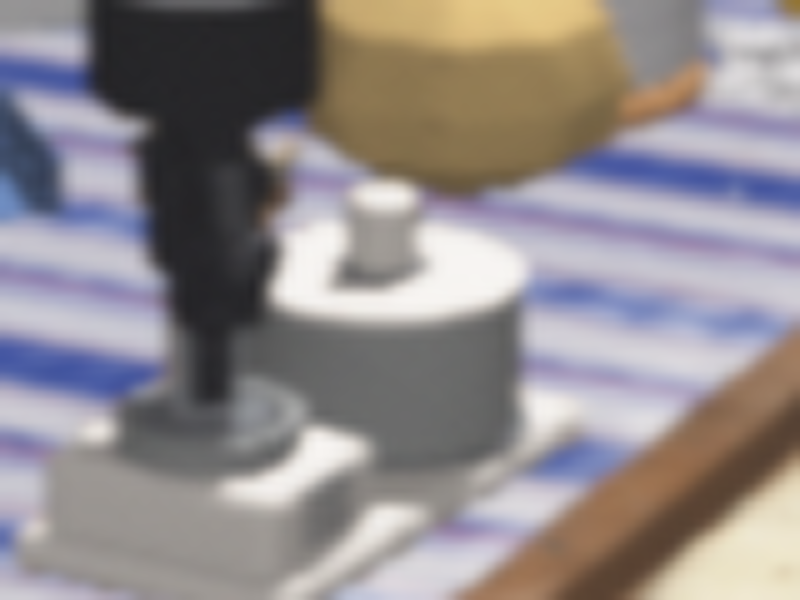

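The fingers hold the button level with its collar at about (215,410), and the lid is still home. Handing in.

```bash
python3 -c "
from workcell import arm
print(arm.hand_in())"
```

```text
the job is handed in; nothing more can be done
None
```

I pressed the lid fully home on the bowl first, then pressed the run button level with its collar. I handed in at about 14 s with the gripper still holding it there, and never touched the cutter or the matchbox.

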